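# Shut and secure the findings drawer on a jeweller's bench

## Task

The bead drawer of the small wooden cabinet is held open by the red-handled stop pin in the cabinet's top. Draw the pin out and park it upright in the notch of the blue pin rest, hanging by its collar; then push the drawer fully home past its detent without slamming it, and only then tip the brass flap over so that it hangs down in front of the drawer. Leave the bead jar, the pliers and the bangle where they are.

Things in the scene. Friction and masses are not known exactly. Their poses are not given: they have to be found in the camera images.
- cabinet: Fixed wooden cabinet, 190 mm deep (x) x 200 mm wide (y) x 105 mm high, with one inset drawer in its front. Origin: centre of its underside; its front face is at x = -95 mm of its own frame and looks to its -x (roughly towards the robot, yaw up to 0.3 rad). Its top is flat and free apart from the pin and the flap.
- bore (a point): Mouth of the 10.5 mm bore, on the cabinet's top surface (105 mm up, 33 mm behind the front face, 50 mm to the cabinet's +y side). The pin stands in it at the start. Axes as the cabinet's.
- pin: Loose upright stop pin, 60 g: steel shank 8 mm thick reaching 50 mm down, steel collar 24 mm wide and 4 mm thick, above it a red round handle 16 mm thick, 4 to 40 mm above the origin. Origin: on the axis at the collar's underside; z up along the handle. At the start the collar rests on the cabinet's top and the shank stands inside the drawer and blocks it.
- pin_tip (a point): Lower tip of the pin's shank, 50 mm below the pin's origin.
- pin_rest: Fixed pin rest left or right of the cabinet: dark wooden foot 85 x 70 mm, blue upright and on it a blue fork plate 50 mm wide, 6 mm thick, upper face 75 mm above the bench, nothing above it. A straight notch 12 mm wide and 48 mm long runs along its x axis, open at the -x end (the upright carries the +x end). Origin: centre of the underside.
- notch (a point): Point to park the pin: on the notch's centre line, level with the fork's upper face (75 mm above the bench). The notch runs from 28 mm in front (-x) of this point to 20 mm behind it (+x); axes as the pin rest's. Parked, the pin's collar rests on the fork and its shank hangs through the notch.
- drawer (a joint): Opening of the drawer in m: 0 = fully home against its stop, grows as it comes out (towards the cabinet's -x). It starts 55 to 85 mm open. A sprung detent resists by about 5 N from 12 mm to 5 mm; past that it pulls the drawer home to 0.
- drawer_handle (a point): Middle of the drawer's brass bar handle, which moves with the drawer: bar 10 mm thick and 60 mm long, along the cabinet's y, 70 mm above the bench, 26 mm in front of the drawer's front panel. With the drawer home the panel is flush with the cabinet's front face. The panel is 176 mm wide, from 12 to 88 mm above the bench.
- hasp (a joint): Angle of the brass flap in rad: 0 = up, leaning back 30 degrees behind the vertical, as far as it goes; 0.52 = straight up; grows as it tips forward over the front edge; 3.6 = hanging down in front of the drawer. It falls to either side by its own weight. It starts at 0 to 0.2.
- hasp_hinge (a point): Middle of the flap's hinge, on the cabinet's front top edge: 4 mm in front of the front face, 109 mm up, 62 mm to the cabinet's -y side. The hinge axis is along the cabinet's y.
- hasp_tip (a point): Middle of the flap's rounded free edge, 44 mm from the hinge. The flap is 26 mm wide and 5 mm thick.
- bead_jar: Bystander: glass jar, 68 mm wide, 75 mm high, black lid. It stands on the other side of the cabinet from the pin rest. Origin: centre of the underside.
- pliers: Bystander: pliers with red grips lying on the bench in front of the cabinet, about 135 mm long, 18 mm high or less. Origin: near the joint, on the bench.
- bangle: Bystander: steel bangle lying flat on the bench in front of the cabinet, 68 mm wide, 10 mm high. Origin: centre of the underside.
Things that resemble listed ones, but are neither listed nor needed, are in the scene too. Leave any turquoise look-alike of the pin alone.

How it is judged:
On the way, in this order (a step that is already met when the one before it is completed fails the run):
1. The pin is drawn clear of the bore, with the drawer still open (z of pin_tip in the frame of bore above 0.002 m and value of joint drawer above 0.03 m), for 0.1 s.
2. The pin is parked upright in the notch and released, with the drawer still open and the flap up (x of pin in the frame of notch between -0.022 and 0.016 m and y of pin in the frame of notch between -0.005 and 0.005 m and z of pin in the frame of notch between -0.003 and 0.004 m and angle between pin's own z axis and vertical below 0.15 rad and linear speed of pin below 0.02 m/s and value of joint hasp below 1 rad and value of joint drawer above 0.03 m and contact force between the fingers and pin below 0.2 N), for 0.2 s.
3. The drawer is fully home (within 3 mm) and still, with the flap still up (value of joint drawer below 0.003 m and velocity of joint drawer between -0.01 and 0.01 m/s and value of joint hasp below 1 rad), for 0.2 s.
4. The flap hangs down in front of the drawer (value of joint hasp above 3.35 rad and value of joint drawer below 0.003 m), for 0.2 s.
At the end, for the whole second after the job is handed in: The drawer is within 3 mm of fully home and still; the flap hangs down (at least 3.35 rad); the pin is at rest in the notch of the pin rest: collar on the fork (-3 to +4 mm), on the notch's centre line within 5 mm, 22 mm in front to 16 mm behind the notch point, upright within 0.15 rad (all of step 4 and x of pin in the frame of notch between -0.022 and 0.016 m and y of pin in the frame of notch between -0.005 and 0.005 m and z of pin in the frame of notch between -0.003 and 0.004 m and angle between pin's own z axis and vertical below 0.15 rad and linear speed of pin below 0.02 m/s and velocity of joint drawer between -0.01 and 0.01 m/s); the robot touches nothing.
It fails at once if The bead jar is moved more than 25 mm (distance of bead_jar from where it was at the start of the episode above 0.025 m).
It fails at once if The pliers is moved more than 25 mm (distance of pliers from where it was at the start of the episode above 0.025 m).
It fails at once if The bangle is moved more than 25 mm (distance of bangle from where it was at the start of the episode above 0.025 m).
It fails at once if The drawer is slammed (closing faster than 0.5 m/s) (velocity of joint drawer below -0.5 m/s).
It also fails if it takes over 59 s, if anything falls off the work surface, if the arm or the gripper's body presses on something with over 40 N, if the wrist force passes 120 N, or if a joint passes its speed limit or range.

## Robot

A 6-joint arm with a two-finger parallel gripper is mounted at the origin on the work surface. World frame = base frame: x ahead of the robot, y to its left, z up, the work surface at z = 0. Lengths are in m, angles in rad, forces in N, time in s.
With the tool pointing down it reaches from about 0.25 to 0.725 m from the base axis. Payload 4 kg.
Tool frame: the origin (TCP) lies midway between the tips of the shut fingers; the grasp point (between the pads) lies 19 mm behind it; z points along the fingers, y is the line along which they close (so a half turn about z gives the same grasp; the last joint's range is limited). The gripper opens to 85 mm and grips with 20 to 120 N. Pads are 22 mm wide; open, the fingers measure 114 mm over their backs; the gripper's body (76 mm by 85 mm) begins 54 mm behind the grasp point. The pads swing forward as they close: fully open they stand 13 mm farther back than shut.
Start: joints at [-1.245, 0.241, 0.005, 1.335, 0, 1.571], TCP at [0.16, -0.474, 0.231] pointing down, gripper open.
Joint ranges: [-2.72, 2.72], [-1.05, 1.87], [-1.09, 1.28], [-1.99, 2.15], [-1.42, 1.44], [-3.14, 3.14]. Speed limits (rad/s): [2.79, 2.79, 3.14, 3.14, 3.14, 3.14].

## Interface

Orientations are given as a unit quaternion [x, y, z, w].
In Python, from workcell import bot gives the robot as it stands. The module is installed in compiled form; this text tells all that it offers.
- The arm moves only by the tool jog_arm, never from a script. Its argument "deltas" is a list of rows, each an object with "fingers": the opening, from 0 (shut) to 1 (fully open); "delta_pos": the shift along the tool's x, y, z normalised to -1 to 1, where 1 is 300 mm, a list of three; "yaw": the turn about the tool's z normalised to -1 to 1, where 1 is pi/4 rad. A call has 1 to 12 rows; each row is the pose to reach, as a shift and turn from the pose commanded when the call began, along the tool's axes at that moment; what a row does not reach only later rows make up. A row lasts 1/10 s, in which the tool goes at most 50 mm and 8.59 degrees, less where a joint would pass 70% of its speed; a pose out of reach is approached as far as the arm can. A call with a number of a shift or a turn outside -1 to 1 is refused whole. A call with a gripper value outside its range is refused whole. The fingers move at their own pace and stop on an object; the grip force is fixed at half the most. Time passes only in rows, so rows that repeat a pose let the fingers close. It gives the time, the measured TCP pose, the force, the opening and the grip force at its end, in the units of the state.
- bot.get_obs(): the state, without advancing time (a new reading comes with each control period).
- bot.camera(name): name is "side" or "top"; returns a dict with "image" (480x640x3 uint8, red, green, blue), "range_z" (480x640 float32, m along the optical axis (not along the pixel's ray), 0 where there is no reading), "fx", "fy", "cx", "cy" (pixels), "distortion" ([k1, k2, p1, p2, k3] as OpenCV has them; the pictures are not rectified), "rvec" (rotation vector, rad) and "tvec" (3), from world to camera coordinates, as OpenCV has them. Camera axes: x right, y down, z forward; pixel columns grow to the right and rows downward; lengths in m; the calibration is good to about 2 mm. A picture is of the moment at which its call begins.
- bot.job_done(): hands the job in; it is judged then, once.
The state is a dict: "clock": time; "joint_pos": joint angles; "joint_vel": joint speeds; "tau": joint torques, N m; "eef_pos": TCP position; "tool_rot": TCP orientation; "ft_force": force on the tool from outside, world axes, zero at the start; "ft_torque": the same for the moment, N m; "grip_width": finger opening in m; "grasp_force": force on a finger pad.
Only numpy, scipy, OpenCV 4.12 (cv2) and the standard library are available. Lean on these libraries where they do the work, as an engineer would, in place of code of your own. Each camera call takes 0.05 s, during which the arm holds its last target. There are 200 camera calls.

## Working session

There is one attempt and no reset: what is moved stays moved. The work goes in short steps, Python scripts to look and compute and a tool call to move; the robot and the scene stay as the last step left them, time stands still between calls to the robot, and variables do not carry over. Pictures are saved under pics/ and viewed, at most 10 in all, crops included, and the job is handed in when it is done.

Besides the shell and the picture viewer there is one more tool, called by a JSON object that holds its "fn" and its "kwargs". jog_arm: Moves the arm, as the interface text tells. Scaled input: -1 to 1 covers 300 mm each way for a shift and pi/4 rad each way for a turn. Its arguments: {"type":"object","properties":{"deltas":{"type":"array","items":{"type":"object","properties":{"fingers":{"type":"number"},"delta_pos":{"type":"array","items":{"type":"number"}},"yaw":{"type":"number"}}}}},"required":["deltas"]}

```bash
mkdir -p pics; cat > h.py <<'E'
import numpy as np,cv2
from workcell import bot
def cam(n):
    c=bot.camera(n); c['K']=np.array([[c['fx'],0,c['cx']],[0,c['fy'],c['cy']],[0,0,1.]]); c['D']=np.array(c['distortion'],float)
    c['R']=cv2.Rodrigues(np.array(c['rvec'],float))[0]; c['t']=np.array(c['tvec'],float).ravel(); return c
def cloud(c):
    z=c['range_z']; v,u=np.mgrid[:480,:640]
    p=cv2.undistortPoints(np.stack([u,v],-1).reshape(-1,1,2).astype(np.float64),c['K'],c['D']).reshape(480,640,2)
    P=np.dstack([p*z[...,None],z]); W=(P-c['t'])@c['R']; W[z==0]=np.nan; return W
def proj(c,P): return cv2.projectPoints(np.array(P,float).reshape(-1,3),np.array(c['rvec'],float),c['t'],c['K'],c['D'])[0].reshape(-1,2)
def save(c,f): cv2.imwrite('pics/'+f,c['image'][...,::-1])
E
python3 - <<'E'
from h import *
for n in('top','side'):
    c=cam(n); save(c,n+'0.png'); W=cloud(c); np.savez(n+'0.npz',W=W,im=c['image']); print(n,-c['R'].T@c['t'],np.nanmin(W,(0,1)),np.nanmax(W,(0,1)))
print(bot.get_obs())
E
```

```text
top [0.3389344  0.01085376 1.19462385] [ 0.02344967 -1.44501999 -0.77384574] [1.71020318 1.38440001 0.45329966]
side [0.50532165 0.6493035  0.76766414] [-1.00365032 -2.48589437 -0.7692836 ] [1.71677292 0.41145736 0.55479564]
{'clock': 0.1, 'joint_pos': array([-1.24502223e+00,  2.41337773e-01,  3.88546799e-03,  1.33520772e+00,
       -2.13930598e-05,  1.57080277e+00]), 'joint_vel': array([-0.00179029, -0.00244923,  0.00330056, -0.00088132,  0.00047959,
        0.00127649]), 'tau': array([-6.67947152e-04, -3.73137975e+01,  2.53010416e+01,  1.08653057e-02,
       -6.94023629e-05, -2.12405308e-05]), 'eef_pos': array([ 0.15983707, -0.47317706,  0.23051204]), 'tool_rot': array([ 9.86763303e-01,  1.62164468e-01, -1.61673439e-04, -9.17777481e-04]), 'ft_force': array([-0.84456603, -0.36016376, -0.59942944]), 'ft_torque': array([-0.04778504,  0.0009973 ,  0.05928846]), 'grasp_force': 0.0, 'grip_width': 0.08564854708146034}
```

View pics/top0.png

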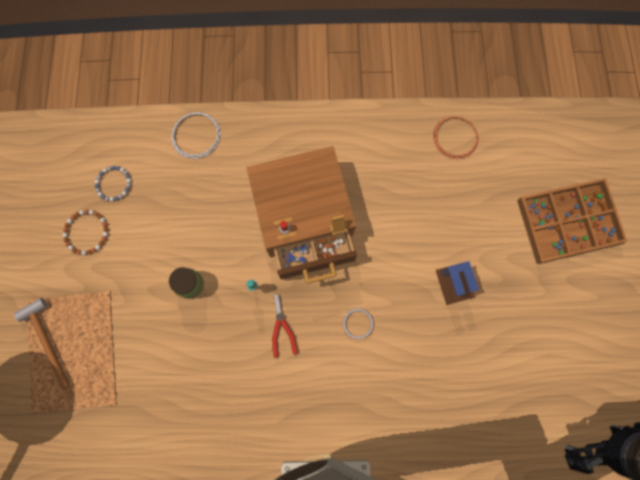

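View pics/side0.png

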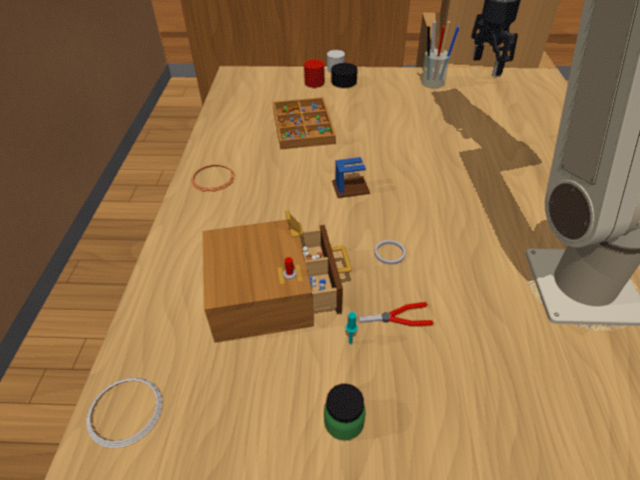

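The top view shows the red pin at (284,228), the flap at (338,224), the drawer handle at (320,277) and the pin rest at (460,281), with the notch mouth at its lower end. The side view shows the pin at (289,268) and the rest at (350,175).

Things that could be taken for the pin:
- red pin: top (284,228), side (289,268)
- turquoise look-alike: top (251,285), side (351,325)
- red plier grips: top (283,340)
- red cup: side (314,73)

I choose the red-handled pin standing in the cabinet top. Next I measure and make one close crop.

```bash
python3 - <<'E'
from h import *
T=np.load('top0.npz');S=np.load('side0.npz')
def hsv(d): return cv2.cvtColor(d['im'],cv2.COLOR_RGB2HSV).astype(int)
for n,d in(('top',T),('side',S)):
    W=d['W'];h=hsv(d)
    roi=(W[...,0]>.3)&(W[...,0]<.75)&(abs(W[...,1])<.45)
    m=roi&(W[...,2]>.098)&(W[...,2]<.112)&(abs(W[...,1]-.05)<.2)
    nn,l,st,ce=cv2.connectedComponentsWithStats(m.astype(np.uint8),connectivity=4); k=1+st[1:,4].argmax(); m=l==k
    P=W[m]; r=cv2.minAreaRect(P[:,:2].astype(np.float32)*1000); print(n,'cab top',r,np.median(P[:,2]),cv2.boxPoints(r).tolist())
    red=roi&(W[...,2]>.112)&((h[...,0]<8)|(h[...,0]>172))&(h[...,1]>170)&(abs(W[...,1]-.05)<.2)
    print(' pin',red.sum(),np.nanmean(W[red],0),np.nanmin(W[red],0),np.nanmax(W[red],0))
    bl=roi&(h[...,0]>100)&(h[...,0]<125)&(h[...,1]>130)&(W[...,1]<-.1)
    print(' blue',bl.sum(),np.nanmin(W[bl],0),np.nanmax(W[bl],0)); f=bl&(W[...,2]>.068)&(W[...,2]<.082)
    r=cv2.minAreaRect(W[f][:,:2].astype(np.float32)*1000); print('  fork',f.sum(),r,np.median(W[f][:,2]),cv2.boxPoints(r).tolist())
    ys,xs=np.where(f);print('  px',xs.min(),xs.max(),ys.min(),ys.max())
    hd=roi&(h[...,0]>15)&(h[...,0]<26)&(h[...,1]>150)&(W[...,2]>.055)&(W[...,2]<.08)
    print(' handle',hd.sum(),np.nanmedian(W[hd],0) if hd.any() else 0)
    fl=roi&(W[...,2]>.113)&(h[...,0]>15)&(h[...,0]<28)
    print(' flap',fl.sum(),np.nanmean(W[fl],0),np.nanmin(W[fl],0),np.nanmax(W[fl],0))
a=cv2.resize(T['im'][140:300,235:355],None,fx=3.3,fy=3.3,interpolation=3)
b=cv2.resize(T['im'][250:315,425:495],None,fx=5,fy=5,interpolation=3)
C=np.zeros((540,780,3),np.uint8);C[:a.shape[0],:a.shape[1]]=a;C[:b.shape[0],410:410+b.shape[1]]=b
cv2.imwrite('pics/crop0.png',C[...,::-1])
E
```

```text
top cab top ((666.225341796875, 43.288299560546875), (192.60877990722656, 200.52784729003906), 13.091339111328125) 0.10560931850226488 [[549.7136840820312, 119.13304138183594], [595.1340942382812, -76.1831283569336], [782.7369995117188, -32.55644226074219], [737.3165893554688, 162.75973510742188]]
 pin 38 [0.59266408 0.07705451 0.14504641] [0.58648332 0.07171887 0.13797455] [0.59928291 0.08410746 0.14972705]Traceback (most recent call last):
  File "<stdin>", line 13, in <module>
    res = np.fmin.reduce(a, axis=axis, out=out, **kwargs)
ValueError: zero-size array to reduction operation fmin which has no identity
```

```bash
python3 - <<'E'
from h import *
T=np.load('top0.npz');S=np.load('side0.npz')
print(T['W'][281,460],T['im'][281,462],S['W'][168,352],S['im'][168,352])
def hsv(d): return cv2.cvtColor(d['im'],cv2.COLOR_RGB2HSV).astype(int)
for n,d in(('top',T),('side',S)):
    W=d['W'];h=hsv(d)
    print(n)
    if n=='side':
      m=(W[...,2]>.098)&(W[...,2]<.112)&(abs(W[...,1]-.05)<.2)&(W[...,0]>.4)&(W[...,0]<.85)
      nn,l,st,ce=cv2.connectedComponentsWithStats(m.astype(np.uint8),connectivity=4); k=1+st[1:,4].argmax(); P=W[l==k]; print(cv2.minAreaRect(P[:,:2].astype(np.float32)*1000),np.median(P[:,2]))
    red=(W[...,2]>.112)&((h[...,0]<8)|(h[...,0]>172))&(h[...,1]>170)&(abs(W[...,1]-.05)<.2)&(W[...,0]>.4)
    print(' pin',red.sum(),W[red].mean(0),W[red].min(0),W[red].max(0))
    bl=(h[...,0]>100)&(h[...,0]<130)&(h[...,1]>120)&(W[...,1]<-.1)&(W[...,1]>-.5)&(W[...,0]>.35)&(W[...,0]<.65)
    print(' blue',bl.sum(),[np.percentile(W[bl],q,axis=0).round(3) for q in(1,99)]); f=bl&(W[...,2]>.065)&(W[...,2]<.088)
    r=cv2.minAreaRect(W[f][:,:2].astype(np.float32)*1000); print('  fork',f.sum(),r,np.median(W[f][:,2]),np.round(cv2.boxPoints(r)).tolist())
    fl=(W[...,2]>.116)&(h[...,0]>12)&(h[...,0]<30)&(W[...,0]>.5)&(W[...,0]<.7)&(W[...,1]<.04)&(W[...,1]>-.1)
    print(' flap',fl.sum(),W[fl].mean(0),W[fl].min(0),W[fl].max(0))
    dr=(W[...,2]>.08)&(W[...,2]<.096)&(W[...,0]>.44)&(W[...,0]<.62)&(abs(W[...,1])<.15)
    q=(W[dr][:,:2]-[.666,.043])@np.array([[np.cos(.2285),-np.sin(.2285)],[np.sin(.2285),np.cos(.2285)]])
    print(' drawer rim, cab frame x',np.percentile(q[:,0],[1,5,25,50]), 'y',q[:,1].min(),q[:,1].max())
    hd=(W[...,2]>.06)&(W[...,2]<.08)&(W[...,0]>.42)&(W[...,0]<.6)&(abs(W[...,1])<.1)&(h[...,0]>15)&(h[...,1]>140)
    q=(W[hd][:,:2]-[.666,.043])@np.array([[np.cos(.2285),-np.sin(.2285)],[np.sin(.2285),np.cos(.2285)]])
    print(' handle',hd.sum(),np.percentile(q,[2,50,98],axis=0))
a=cv2.resize(T['im'][140:300,235:355],None,fx=3.3,fy=3.3,interpolation=3)
b=cv2.resize(T['im'][250:315,425:495],None,fx=5,fy=5,interpolation=3)
C=np.zeros((540,780,3),np.uint8);C[:a.shape[0],:a.shape[1]]=a;C[:b.shape[0],410:410+b.shape[1]]=b
cv2.imwrite('pics/crop0.png',C[...,::-1])
E
```

```text
[ 0.47463023 -0.29977399  0.07809112] [71 57 61] [ 0.47755043 -0.29195855  0.07531514] [ 42  88 142]
top
 pin 38 [0.59266408 0.07705451 0.14504641] [0.58648332 0.07171887 0.13797455] [0.59928291 0.08410746 0.14972705]Traceback (most recent call last):
  File "<stdin>", line 14, in <module>
    return _quantile_unchecked(
        a, q, axis, out, overwrite_input, method, keepdims, weights)
    return _ureduce(a,
                    func=_quantile_ureduce_func,
    ...<5 lines>...
                    overwrite_input=overwrite_input,
                    method=method)
    r = func(a, **kwargs)
    result = _quantile(arr,
                       quantiles=q,
    ...<2 lines>...
                       out=out,
                       weights=wgt)
    slices_having_nans = np.isnan(arr[-1, ...])
                                  ~~~^^^^^^^^^
IndexError: index -1 is out of bounds for axis 0 with size 0
```

```bash
python3 - <<'E'
from h import *
T=np.load('top0.npz');S=np.load('side0.npz')
h=cv2.cvtColor(T['im'],cv2.COLOR_RGB2HSV)
for u,v in((455,272),(457,277),(470,268),(472,285),(465,266)): print(T['im'][v,u],h[v,u],T['W'][v,u].round(3))
a=cv2.resize(T['im'][140:300,235:355],None,fx=3.3,fy=3.3,interpolation=3)
b=cv2.resize(T['im'][250:315,425:495],None,fx=5,fy=5,interpolation=3)
C=np.zeros((540,780,3),np.uint8);C[:a.shape[0],:a.shape[1]]=a;C[:b.shape[0],410:410+b.shape[1]]=b
cv2.imwrite('pics/crop0.png',C[...,::-1])
E
```

```text
[ 75  86 127] [114 104 127] [ 0.495 -0.292  0.073]
[ 73  85 126] [113 107 126] [ 0.484 -0.295  0.075]
[ 81  87 122] [116  86 122] [ 0.503 -0.325  0.074]
[ 72  84 125] [113 108 125] [ 0.465 -0.326  0.077]
[ 74  87 126] [112 105 126] [ 0.508 -0.314  0.075]
```

View pics/crop0.png

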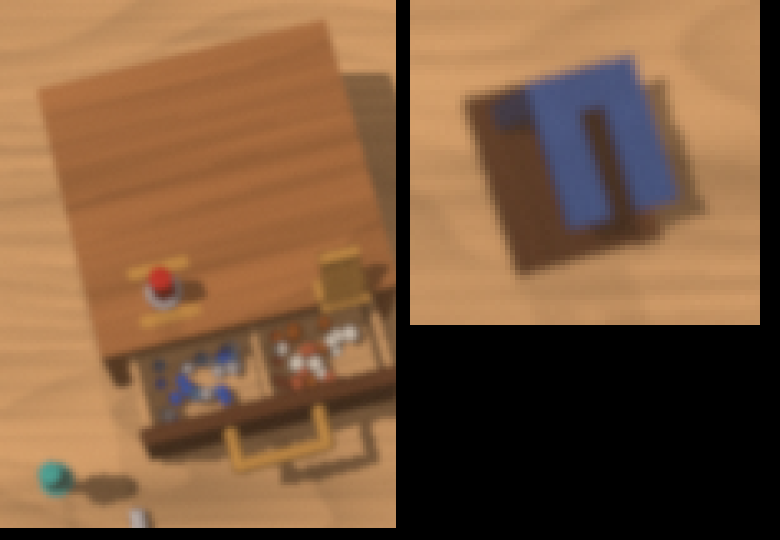

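The crop confirms the red-handled pin with its steel collar, at crop (162,285). It stands between two brass strips, which must be cleared when lifting. The fork notch is open at the lower end, around crop (620,225). Next I measure the fork, flap, drawer and handle.

```bash
python3 - <<'E'
from h import *
np.set_printoptions(precision=4,suppress=True)
c,s=np.cos(.2285),np.sin(.2285)
for n in('top','side'):
    d=np.load(n+'0.npz');W=d['W'];h=cv2.cvtColor(d['im'],cv2.COLOR_RGB2HSV).astype(int)
    X,Y,Z=W[...,0],W[...,1],W[...,2]
    cab=lambda m:(W[m]-[.6662,.0433,0])@np.array([[c,-s,0],[s,c,0],[0,0,1]])
    print(n)
    m=(Z>.098)&(Z<.112)&(abs(Y-.05)<.2)&(X>.4)&(X<.85)
    nn,l,st,ce=cv2.connectedComponentsWithStats(m.astype(np.uint8),connectivity=4); k=1+st[1:,4].argmax(); P=W[l==k]; print(cv2.minAreaRect(P[:,:2].astype(np.float32)*1000),np.median(P[:,2]))
    red=(Z>.112)&((h[...,0]<8)|(h[...,0]>172))&(h[...,1]>150)&(abs(Y-.05)<.2)&(X>.4)
    print(' pin',red.sum(),W[red].mean(0),W[red].min(0),W[red].max(0))
    f=(h[...,0]>100)&(h[...,0]<130)&(h[...,1]>75)&(Y<-.2)&(Y>-.45)&(X>.35)&(X<.65)&(Z>.062)&(Z<.088)
    r=cv2.minAreaRect(W[f][:,:2].astype(np.float32)*1000); print(' fork',f.sum(),r,np.median(W[f][:,2]),np.round(cv2.boxPoints(r)).tolist(),W[f].mean(0))
    # notch: points inside plate hull not blue / not fork
    fl=(Z>.113)&(Y<.04)&(Y>-.1)&(X>.5)&(X<.72); q=cab(fl)
    print(' flap cab',len(q),q.mean(0),q.min(0),q.max(0))
    dr=(Z>.078)&(Z<.096)&(X>.44)&(X<.62)&(abs(Y)<.15); q=cab(dr);q=q[q[:,0]<-.1]
    print(' rim',len(q),np.percentile(q[:,0],[1,5,25,50,75,95]),q[:,1].min(),q[:,1].max())
    hd=(Z>.055)&(Z<.08)&(X>.42)&(X<.6)&(abs(Y)<.1)&(h[...,0]>12)&(h[...,1]>120)
    q=cab(hd);q=q[q[:,0]<-.16];print(' handle',len(q),np.percentile(q,[2,50,98],axis=0).tolist())
print('bore',[.6662+c*-.062-s*.05,.0433+s*-.062+c*.05])
E
```

```text
top
((666.225341796875, 43.288299560546875), (192.60877990722656, 200.52784729003906), 13.091339111328125) 0.10560362623854447
 pin 42 [0.5923 0.0772 0.1444] [0.5861 0.0717 0.1301] [0.5993 0.0843 0.1497]
 fork 462 ((481.4373474121094, -307.08404541015625), (61.51464080810547, 48.53848648071289), 14.400296211242676) 0.07511322739505727 [[446.0, -291.0], [458.0, -338.0], [517.0, -323.0], [505.0, -276.0]] [ 0.4828 -0.3059  0.0751]
 flap cab 216 [-0.088  -0.0617  0.134 ] [-0.1038 -0.0754  0.113 ] [-0.0727 -0.0465  0.155 ]
 rim 645 [-0.1795 -0.1554 -0.1529 -0.1485 -0.1443 -0.1128] -0.08780495111574375 0.1471349803047764
 handle 211 [[-0.1856870468596726, -0.03380835119320754, 0.06941401635244969], [-0.17901298347333533, -0.00020960659394632272, 0.07422194068540722], [-0.1614015015330683, 0.03381353047107933, 0.07912895047949511]]
side
((663.5130004882812, 41.75665283203125), (198.1133270263672, 205.14207458496094), 13.001593589782715) 0.10458389949051987
 pin 115 [0.5942 0.081  0.1339] [0.5883 0.0695 0.114 ] [0.6007 0.0863 0.1468]
 fork 304 ((483.9329528808594, -306.88458251953125), (66.21771240234375, 51.00214767456055), 13.779607772827148) 0.07429858390941818 [[446.0, -290.0], [458.0, -340.0], [522.0, -324.0], [510.0, -274.0]] [ 0.4866 -0.3041  0.0738]
 flap cab 143 [-0.0841 -0.06    0.1363] [-0.0995 -0.0783  0.1131] [-0.0716 -0.0486  0.1526]
 rim 617 [-0.1554 -0.1529 -0.1493 -0.145  -0.1416 -0.1108] -0.0916242378441268 0.14688056541472738
 handle 205 [[-0.18399515068500535, -0.03338380284714805, 0.06781051958736775], [-0.1762752108604952, 0.003995936242503756, 0.07309410530564267], [-0.16118243834980714, 0.033070605022710364, 0.07644693882963437]]
bore [np.float64(0.594485711120362), np.float64(0.07795632367242405)]
```

```bash
cat >> h.py <<'E'
def to(x,y,z,th):
    "normalised jog from present pose to TCP x,y,z with tool-x heading th"
    o=bot.get_obs(); from scipy.spatial.transform import Rotation as R
    r=R.from_quat(o['tool_rot']); p=o['eef_pos']; M=r.as_matrix(); h=np.arctan2(M[1,0],M[0,0])
    print('t',round(o['clock'],2),'at',p.round(4),'head',round(h,4),'tilt',round(np.degrees(np.arccos(-M[2,2])),2),'F',np.round(o['ft_force'],2),'w',round(o['grip_width'],4),'g',round(o['grasp_force'],1))
    print('  delta',(M.T@(np.array([x,y,z])-p)/.3).round(4),'yaw',round((h-th)/(np.pi/4),4))
E
python3 -c "
from h import *
to(.594,.078,.23,.2285)"
```

```text
t 0.1 at [ 0.1598 -0.4732  0.2305] head 0.3258 tilt 0.11 F [-0.84 -0.36 -0.6 ] w 0.0856 g 0.0
  delta [ 1.9591 -1.2775  0.004 ] yaw 0.1238
```

{"fn": "jog_arm", "kwargs": {"deltas": [{"fingers": 1,"delta_pos": [0.98,-0.64,0],"yaw": 0.124},{"fingers": 1,"delta_pos": [0.98,-0.64,0],"yaw": 0.124},{"fingers": 1,"delta_pos": [0.98,-0.64,0],"yaw": 0.124},{"fingers": 1,"delta_pos": [0.98,-0.64,0],"yaw": 0.124},{"fingers": 1,"delta_pos": [0.98,-0.64,0],"yaw": 0.124},{"fingers": 1,"delta_pos": [0.98,-0.64,0],"yaw": 0.124},{"fingers": 1,"delta_pos": [0.98,-0.64,0],"yaw": 0.124},{"fingers": 1,"delta_pos": [0.98,-0.64,0],"yaw": 0.124},{"fingers": 1,"delta_pos": [0.98,-0.64,0],"yaw": 0.124}]}}

```text
clock: 1.0
eef_pos: [0.3774, -0.1965, 0.2309]
tool_rot: [0.993, 0.116, -0.001, -0.0]
ft_force: [0.4, -0.4, 1.0]
grip_width: 0.0855
grasp_force: 0.0
```

```bash
python3 -c "
from h import *
to(.594,.078,.23,.2285)"
```

```text
t 1.0 at [ 0.3774 -0.1965  0.2309] head 0.2323 tilt 0.07 F [ 0.45 -0.36  0.96] w 0.0855 g 0.0
  delta [ 0.9132 -0.7243  0.0023] yaw 0.0048
```

{"fn": "jog_arm", "kwargs": {"deltas": [{"fingers": 1,"delta_pos": [0.913,-0.724,0],"yaw": 0.005},{"fingers": 1,"delta_pos": [0.913,-0.724,0],"yaw": 0.005},{"fingers": 1,"delta_pos": [0.913,-0.724,0],"yaw": 0.005},{"fingers": 1,"delta_pos": [0.913,-0.724,0],"yaw": 0.005},{"fingers": 1,"delta_pos": [0.913,-0.724,0],"yaw": 0.005},{"fingers": 1,"delta_pos": [0.913,-0.724,0],"yaw": 0.005},{"fingers": 1,"delta_pos": [0.913,-0.724,0],"yaw": 0.005},{"fingers": 1,"delta_pos": [0.913,-0.724,0],"yaw": 0.005},{"fingers": 1,"delta_pos": [0.913,-0.724,0],"yaw": 0.005},{"fingers": 1,"delta_pos": [0.913,-0.724,0],"yaw": 0.005}]}}

```text
clock: 2.0
eef_pos: [0.5941, 0.0736, 0.231]
tool_rot: [0.994, 0.111, -0.001, 0.0]
ft_force: [0.2, 0.5, 0.9]
grip_width: 0.0853
grasp_force: 0.0
```

```bash
python3 -c "
from h import *
to(.594,.078,.114,.2285)"
```

```text
t 2.0 at [0.5941 0.0736 0.231 ] head 0.2217 tilt 0.09 F [0.25 0.5  0.88] w 0.0853 g 0.0
  delta [ 0.0034 -0.0147  0.39  ] yaw -0.0087
```

{"fn": "jog_arm", "kwargs": {"deltas": [{"fingers": 1,"delta_pos": [0,0,0.1],"yaw": 0},{"fingers": 1,"delta_pos": [0,0,0.2],"yaw": 0},{"fingers": 1,"delta_pos": [0,0,0.2],"yaw": 0},{"fingers": 1,"delta_pos": [0,0,0.2],"yaw": 0},{"fingers": 1,"delta_pos": [0,0,0.2],"yaw": 0}]}}

```text
clock: 2.5
eef_pos: [0.5957, 0.0751, 0.1737]
tool_rot: [0.994, 0.111, 0.002, 0.0]
ft_force: [0.3, 0.7, 0.9]
grip_width: 0.0857
grasp_force: 0.0
```

```bash
python3 -c "
from h import *
to(.594,.078,.114,.2285)"
```

```text
t 2.5 at [0.5957 0.0751 0.1737] head 0.2231 tilt 0.2 F [0.31 0.68 0.87] w 0.0857 g 0.0
  delta [-0.0039 -0.0109  0.1989] yaw -0.0069
```

{"fn": "jog_arm", "kwargs": {"deltas": [{"fingers": 1,"delta_pos": [-0.004,-0.008,0.1],"yaw": -0.007},{"fingers": 1,"delta_pos": [-0.004,-0.008,0.19],"yaw": -0.007},{"fingers": 1,"delta_pos": [-0.004,-0.008,0.19],"yaw": -0.007},{"fingers": 1,"delta_pos": [-0.004,-0.008,0.19],"yaw": -0.007},{"fingers": 1,"delta_pos": [-0.004,-0.008,0.19],"yaw": -0.007},{"fingers": 1,"delta_pos": [-0.004,-0.008,0.19],"yaw": -0.007}]}}

```text
clock: 3.1
eef_pos: [0.5945, 0.0781, 0.1165]
tool_rot: [0.993, 0.115, 0.002, -0.0]
ft_force: [-0.2, 0.2, -0.0]
grip_width: 0.0852
grasp_force: 0.0
```

```bash
python3 -c "
from h import *
to(.594,.078,.114,.2285)
c=cam('side');save(c,'s1.png')
to(.594,.078,.114,.2285)"
```

```text
t 3.1 at [0.5945 0.0781 0.1165] head 0.2299 tilt 0.23 F [-0.19  0.19 -0.01] w 0.0852 g 0.0
  delta [-0.0018 -0.0001  0.0085] yaw 0.0018
t 3.15 at [0.5942 0.0781 0.1162] head 0.23 tilt 0.19 F [-0.24  0.23 -0.14] w 0.0853 g 0.0
  delta [-0.0008  0.0002  0.0072] yaw 0.0019
```

View pics/s1.png

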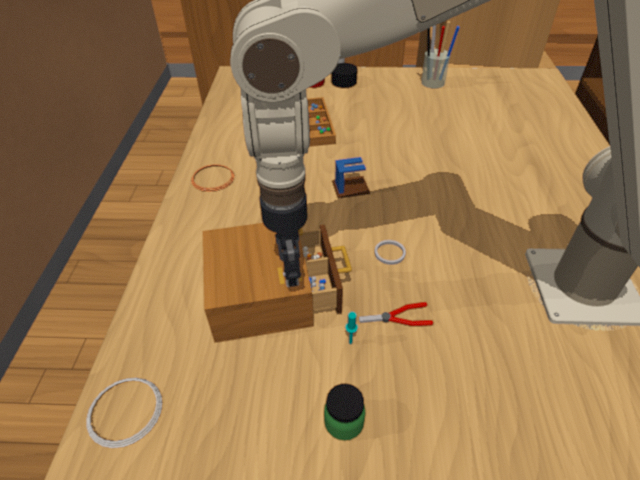

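The gripper straddles the pin at (290,270), and nothing else is touched. Closing.

{"fn": "jog_arm", "kwargs": {"deltas": [{"fingers": 0,"delta_pos": [0,0,0.002],"yaw": 0},{"fingers": 0,"delta_pos": [0,0,0.002],"yaw": 0},{"fingers": 0,"delta_pos": [0,0,0.002],"yaw": 0},{"fingers": 0,"delta_pos": [0,0,0.002],"yaw": 0},{"fingers": 0,"delta_pos": [0,0,0.002],"yaw": 0},{"fingers": 0,"delta_pos": [0,0,0.002],"yaw": 0},{"fingers": 0,"delta_pos": [0,0,0.002],"yaw": 0},{"fingers": 0,"delta_pos": [0,0,0.002],"yaw": 0},{"fingers": 0,"delta_pos": [0,0,0.002],"yaw": 0},{"fingers": 0,"delta_pos": [0,0,0.002],"yaw": 0}]}}

```text
clock: 4.15
eef_pos: [0.5932, 0.0778, 0.1138]
tool_rot: [0.993, 0.115, 0.0, 0.0]
ft_force: [1.1, -1.0, 0.5]
grip_width: 0.0144
grasp_force: 58.4
```

```bash
python3 -c "
from h import *
to(.594,.078,.23,.2285)"
```

```text
t 4.15 at [0.5932 0.0778 0.1138] head 0.2298 tilt 0.02 F [ 1.14 -1.04  0.54] w 0.0144 g 58.4
  delta [ 3.000e-03  1.000e-04 -3.873e-01] yaw 0.0017
```

Gripped. Lift straight up.

{"fn": "jog_arm", "kwargs": {"deltas": [{"fingers": 0,"delta_pos": [0,0,-0.04],"yaw": 0},{"fingers": 0,"delta_pos": [0,0,-0.08],"yaw": 0},{"fingers": 0,"delta_pos": [0,0,-0.12],"yaw": 0},{"fingers": 0,"delta_pos": [0,0,-0.16],"yaw": 0},{"fingers": 0,"delta_pos": [0,0,-0.2],"yaw": 0},{"fingers": 0,"delta_pos": [0,0,-0.24],"yaw": 0},{"fingers": 0,"delta_pos": [0,0,-0.28],"yaw": 0},{"fingers": 0,"delta_pos": [0,0,-0.3],"yaw": 0},{"fingers": 0,"delta_pos": [0,0,-0.3],"yaw": 0},{"fingers": 0,"delta_pos": [0,0,-0.3],"yaw": 0}]}}

```text
clock: 5.15
eef_pos: [0.5928, 0.078, 0.2034]
tool_rot: [0.993, 0.115, -0.0, -0.0]
ft_force: [0.2, -1.0, 0.1]
grip_width: 0.0144
grasp_force: 58.7
```

```bash
python3 - <<'E'
from h import *
to(.479,-.3078,.2,.243)
for n in('top','side'):
    c=cam(n);W=cloud(c);h=cv2.cvtColor(c['image'],cv2.COLOR_RGB2HSV).astype(int);X,Y,Z=W[...,0],W[...,1],W[...,2]
    red=(Z>.14)&((h[...,0]<8)|(h[...,0]>172))&(h[...,1]>150)&(abs(Y-.05)<.2)&(X>.4);print(n,red.sum(),W[red].mean(0) if red.any() else 0)
    if n=='side': cv2.imwrite('pics/s2.png',cv2.resize(c['image'][150:330,190:390],None,fx=3,fy=3)[...,::-1])
E
```

```text
t 5.15 at [0.5928 0.078  0.2034] head 0.23 tilt 0.03 F [ 0.16 -0.98  0.05] w 0.0144 g 58.7
  delta [-0.6626  1.1656  0.0116] yaw -0.0166
top 0 0
side 0 0
```

View pics/s2.png

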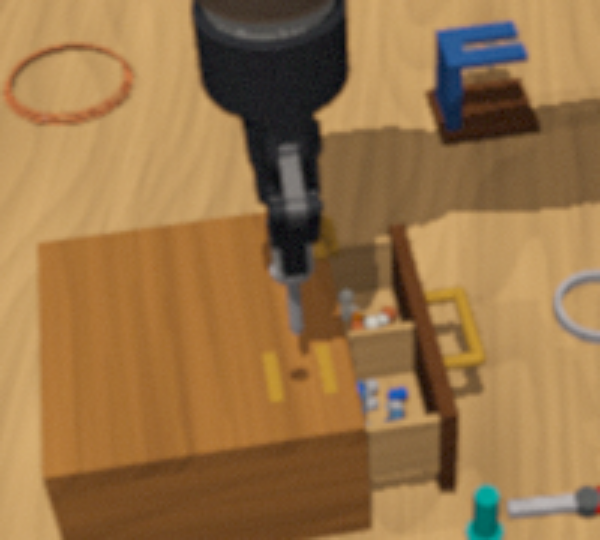

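The pin is out and upright: in the crop the shank tip is at about (296,333) and the empty bore at (300,375). I carry it high enough to clear the flap.

{"fn": "jog_arm", "kwargs": {"deltas": [{"fingers": 0,"delta_pos": [-0.03,0,-0.1],"yaw": -0.01},{"fingers": 0,"delta_pos": [-0.1,0.1,-0.14],"yaw": -0.016},{"fingers": 0,"delta_pos": [-0.2,0.2,-0.14],"yaw": -0.016},{"fingers": 0,"delta_pos": [-0.3,0.3,-0.14],"yaw": -0.016},{"fingers": 0,"delta_pos": [-0.4,0.4,-0.14],"yaw": -0.016},{"fingers": 0,"delta_pos": [-0.5,0.5,-0.14],"yaw": -0.016},{"fingers": 0,"delta_pos": [-0.58,0.6,-0.14],"yaw": -0.016},{"fingers": 0,"delta_pos": [-0.63,0.7,-0.14],"yaw": -0.016},{"fingers": 0,"delta_pos": [-0.66,0.8,-0.14],"yaw": -0.016},{"fingers": 0,"delta_pos": [-0.66,0.9,-0.14],"yaw": -0.016},{"fingers": 0,"delta_pos": [-0.66,0.97,-0.14],"yaw": -0.016},{"fingers": 0,"delta_pos": [-0.66,1.0,-0.14],"yaw": -0.016}]}}

```text
clock: 6.45
eef_pos: [0.4684, -0.261, 0.2448]
tool_rot: [0.993, 0.12, -0.0, -0.0]
ft_force: [0.5, 0.2, -0.9]
grip_width: 0.0141
grasp_force: 58.7
```

```bash
python3 -c "
from h import *
to(.479,-.3078,.16,.243)"
```

```text
t 6.45 at [ 0.4684 -0.261   0.2448] head 0.2403 tilt 0.06 F [ 0.49  0.16 -0.86] w 0.0141 g 58.7
  delta [-0.0025  0.1603  0.2826] yaw -0.0035
```

{"fn": "jog_arm", "kwargs": {"deltas": [{"fingers": 0,"delta_pos": [0,0.08,0],"yaw": -0.003},{"fingers": 0,"delta_pos": [0,0.16,0.08],"yaw": -0.003},{"fingers": 0,"delta_pos": [0,0.16,0.16],"yaw": -0.003},{"fingers": 0,"delta_pos": [0,0.16,0.24],"yaw": -0.003},{"fingers": 0,"delta_pos": [0,0.16,0.28],"yaw": -0.003},{"fingers": 0,"delta_pos": [0,0.16,0.28],"yaw": -0.003},{"fingers": 0,"delta_pos": [0,0.16,0.28],"yaw": -0.003},{"fingers": 0,"delta_pos": [0,0.16,0.28],"yaw": -0.003}]}}

```text
clock: 7.25
eef_pos: [0.4811, -0.3061, 0.1633]
tool_rot: [0.992, 0.122, 0.001, 0.001]
ft_force: [-0.9, -0.4, -1.0]
grip_width: 0.0142
grasp_force: 58.8
```

```bash
python3 - <<'E'
from h import *
to(.479,-.3078,.084,.243)
c=cam('side')
u,v=proj(c,[.479,-.3078,.085])[0].astype(int);print(u,v, proj(c,[[.479,-.3078,.075],[.4518,-.3145,.075],[.4984,-.303,.075]]))
cv2.imwrite('pics/s3.png',cv2.resize(c['image'][v-60:v+40,u-60:u+60],None,fx=5.5,fy=5.5,interpolation=3)[...,::-1]); print(u-60,v-60)
E
```

```text
t 7.25 at [ 0.4811 -0.3061  0.1633] head 0.2454 tilt 0.16 F [-0.94 -0.36 -1.02] w 0.0142 g 58.8
  delta [-0.0087  0.0032  0.2644] yaw 0.003
351 160 [[351.37174434 164.20024672]
 [362.49248973 162.73548144]
 [343.39682373 165.25595788]]
291 100
```

View pics/s3.png

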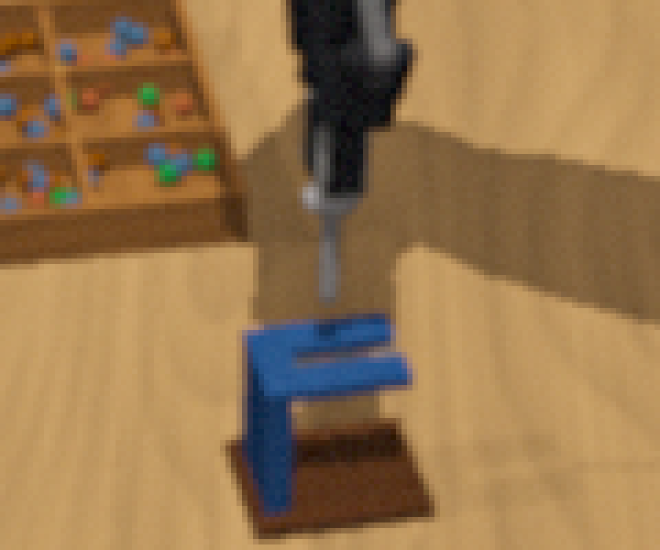

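The pin hangs upright above the fork, with the shank tip at crop (328,298) and the notch centre line at about row 352, matching the projected row 353. I refine the centre line sub-pixel from the initial pictures before going down.

```bash
python3 - <<'E'
from h import *
for n in('top','side'):
    d=np.load(n+'0.npz')['im'].astype(np.float32);b=d[...,2]-d[...,0];c=cam(n)
    for th in(.22,.245,.27):
      a,e=np.array([np.cos(th),np.sin(th)]),np.array([-np.sin(th),np.cos(th)]);ys=np.arange(-.040,.0401,.0005);out=[]
      for x in(-.024,-.018,-.012,-.006,0,.006,.012):
        P=[[*(np.array([.479,-.3078])+a*x+e*y),.075] for y in ys];q=proj(c,P).astype(np.float32)
        p=cv2.remap(b,q[:,0],q[:,1],cv2.INTER_LINEAR).ravel(); w=np.clip(p.max()-p,0,None);t=abs(ys)<.013;w=w[t]-w[t].min();w=np.where(w>w.max()*.4,w,0)
        L=ys[np.argmax(p>10)];R=ys[len(ys)-1-np.argmax(p[::-1]>10)]
        out.append((round(1e3*(w*ys[t]).sum()/w.sum(),1),round(1e3*(L+R)/2,1)))
      print(n,th,out)
E
```

```text
top 0.22 [(np.float64(-0.5), np.float64(-0.5)), (np.float64(-0.5), np.float64(-0.2)), (np.float64(-0.4), np.float64(-0.2)), (np.float64(-0.2), np.float64(0.3)), (np.float64(-0.0), np.float64(0.3)), (np.float64(0.0), np.float64(0.3)), (np.float64(0.1), np.float64(0.8))]
top 0.245 [(np.float64(0.0), np.float64(0.3)), (np.float64(0.0), np.float64(0.3)), (np.float64(-0.0), np.float64(0.3)), (np.float64(-0.0), np.float64(0.3)), (np.float64(-0.0), np.float64(0.3)), (np.float64(-0.0), np.float64(0.3)), (np.float64(-0.0), np.float64(0.3))]
top 0.27 [(np.float64(0.7), np.float64(1.0)), (np.float64(0.4), np.float64(0.5)), (np.float64(0.2), np.float64(0.5)), (np.float64(0.0), np.float64(0.5)), (np.float64(-0.0), np.float64(0.3)), (np.float64(-0.2), np.float64(0.3)), (np.float64(-0.4), np.float64(0.0))]
side 0.22 [(np.float64(-0.2), np.float64(-0.2)), (np.float64(-0.1), np.float64(0.0)), (np.float64(-0.1), np.float64(0.3)), (np.float64(0.1), np.float64(0.0)), (np.float64(0.3), np.float64(0.8)), (np.float64(0.5), np.float64(0.8)), (np.float64(0.3), np.float64(0.8))]
side 0.245 [(np.float64(0.5), np.float64(0.5)), (np.float64(0.4), np.float64(0.3)), (np.float64(0.1), np.float64(0.3)), (np.float64(0.3), np.float64(0.3)), (np.float64(0.3), np.float64(0.5)), (np.float64(0.4), np.float64(0.8)), (np.float64(0.1), np.float64(0.5))]
side 0.27 [(np.float64(1.0), np.float64(1.0)), (np.float64(0.9), np.float64(0.8)), (np.float64(0.5), np.float64(0.3)), (np.float64(0.5), np.float64(0.5)), (np.float64(0.3), np.float64(0.5)), (np.float64(0.2), np.float64(0.5)), (np.float64(-0.3), np.float64(0.0))]
```

{"fn": "jog_arm", "kwargs": {"deltas": [{"fingers": 0,"delta_pos": [-0.009,0.003,0.03],"yaw": 0},{"fingers": 0,"delta_pos": [-0.009,0.003,0.03],"yaw": 0},{"fingers": 0,"delta_pos": [-0.009,0.003,0.03],"yaw": 0},{"fingers": 0,"delta_pos": [-0.009,0.003,0.03],"yaw": 0},{"fingers": 0,"delta_pos": [-0.009,0.003,0.03],"yaw": 0}]}}

```text
clock: 7.9
eef_pos: [0.4778, -0.3075, 0.1528]
tool_rot: [0.993, 0.122, 0.0, 0.0]
ft_force: [-0.7, -0.2, -1.0]
grip_width: 0.0147
grasp_force: 58.8
```

```bash
python3 -c "
from h import *
to(.478,-.3077,.086,.245)"
```

```text
t 7.9 at [ 0.4778 -0.3075  0.1528] head 0.2448 tilt 0.01 F [-0.69 -0.21 -0.96] w 0.0147 g 58.8
  delta [0.0004 0.0007 0.2227] yaw -0.0002
```

Aligned. Going down slowly.

{"fn": "jog_arm", "kwargs": {"deltas": [{"fingers": 0,"delta_pos": [0,0.001,0.03],"yaw": 0},{"fingers": 0,"delta_pos": [0,0.001,0.06],"yaw": 0},{"fingers": 0,"delta_pos": [0,0.001,0.09],"yaw": 0},{"fingers": 0,"delta_pos": [0,0.001,0.12],"yaw": 0},{"fingers": 0,"delta_pos": [0,0.001,0.14],"yaw": 0},{"fingers": 0,"delta_pos": [0,0.001,0.16],"yaw": 0},{"fingers": 0,"delta_pos": [0,0.001,0.18],"yaw": 0},{"fingers": 0,"delta_pos": [0,0.001,0.2],"yaw": 0},{"fingers": 0,"delta_pos": [0,0.001,0.21],"yaw": 0},{"fingers": 0,"delta_pos": [0,0.001,0.217],"yaw": 0},{"fingers": 0,"delta_pos": [0,0.001,0.217],"yaw": 0},{"fingers": 0,"delta_pos": [0,0.001,0.217],"yaw": 0}]}}

```text
clock: 9.1
eef_pos: [0.4778, -0.3077, 0.0877]
tool_rot: [0.993, 0.122, 0.0, -0.0]
ft_force: [0.7, -0.4, -0.5]
grip_width: 0.0142
grasp_force: 58.8
```

```bash
python3 - <<'E'
from h import *
to(.478,-.3077,.084,.245)
c=cam('side')
cv2.imwrite('pics/s4.png',cv2.resize(c['image'][100:200,291:411],None,fx=5.5,fy=5.5,interpolation=3)[...,::-1])
E
```

```text
t 9.1 at [ 0.4778 -0.3077  0.0877] head 0.2449 tilt 0.01 F [ 0.73 -0.41 -0.55] w 0.0142 g 58.8
  delta [0.0005 0.0002 0.0124] yaw -0.0001
```

View pics/s4.png

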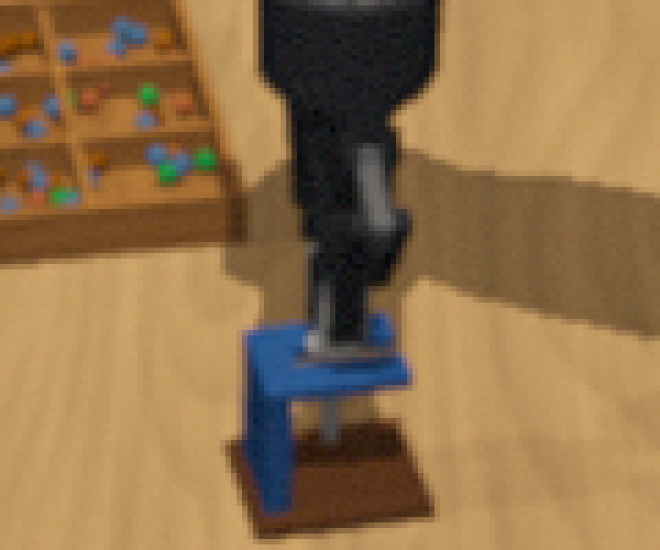

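The shank is through the notch, visible below the fork at crop (328,420), and the collar is just above the plate. I set it down and open.

{"fn": "jog_arm", "kwargs": {"deltas": [{"fingers": 0,"delta_pos": [0,0,0.006],"yaw": 0},{"fingers": 0,"delta_pos": [0,0,0.01],"yaw": 0},{"fingers": 0,"delta_pos": [0,0,0.011],"yaw": 0},{"fingers": 0,"delta_pos": [0,0,0.011],"yaw": 0},{"fingers": 0.2,"delta_pos": [0,0,0.011],"yaw": 0},{"fingers": 0.4,"delta_pos": [0,0,0.011],"yaw": 0},{"fingers": 0.6,"delta_pos": [0,0,0.011],"yaw": 0},{"fingers": 0.7,"delta_pos": [0,0,0.011],"yaw": 0},{"fingers": 0.7,"delta_pos": [0,0,0.011],"yaw": 0},{"fingers": 0.7,"delta_pos": [0,0,0.011],"yaw": 0},{"fingers": 0.7,"delta_pos": [0,0,0.011],"yaw": 0}]}}

```text
clock: 10.25
eef_pos: [0.4778, -0.3077, 0.0843]
tool_rot: [0.993, 0.122, -0.0, -0.0]
ft_force: [-0.5, -0.3, 0.7]
grip_width: 0.0594
grasp_force: 0.0
```

{"fn": "jog_arm", "kwargs": {"deltas": [{"fingers": 0.7,"delta_pos": [0,0,-0.06],"yaw": 0},{"fingers": 0.7,"delta_pos": [0,0,-0.15],"yaw": 0},{"fingers": 0.7,"delta_pos": [0,0,-0.3],"yaw": 0},{"fingers": 0.4,"delta_pos": [-0.3,0,-0.35],"yaw": 0},{"fingers": 0.1,"delta_pos": [-0.4,0,-0.35],"yaw": 0},{"fingers": 0,"delta_pos": [-0.5,0,-0.35],"yaw": 0},{"fingers": 0,"delta_pos": [-0.5,0,-0.35],"yaw": 0},{"fingers": 0,"delta_pos": [-0.5,0,-0.35],"yaw": 0}]}}

```text
clock: 11.05
eef_pos: [0.3316, -0.3446, 0.1898]
tool_rot: [0.993, 0.121, 0.001, 0.0]
ft_force: [0.2, -0.6, -0.5]
grip_width: -0.0004
grasp_force: 0.0
```

```bash
python3 - <<'E'
from h import *
to(.4,0,.16,.2285)
c=cam('side');d=cam('top')
a=cv2.resize(c['image'][120:200,300:400],(500,400),interpolation=3); b=cv2.resize(d['image'][250:310,430:490],(300,300),interpolation=3)
C=np.zeros((400,800,3),np.uint8);C[:,:500]=a;C[:300,500:]=b
cv2.imwrite('pics/s5.png',C[...,::-1])
W=cloud(d);h=cv2.cvtColor(d['image'],cv2.COLOR_RGB2HSV).astype(int);X,Y,Z=W[...,0],W[...,1],W[...,2]
red=((h[...,0]<8)|(h[...,0]>172))&(h[...,1]>120)&(Y<-.25)&(Y>-.36)&(X>.42)&(X<.55)&(Z>.08);print(red.sum(),W[red].mean(0) if red.any() else 0,W[red].max(0) if red.any() else 0)
cs,s=np.cos(.2285),np.sin(.2285)
q=(W-[.6662,.0433,0])@np.array([[cs,-s,0],[s,cs,0],[0,0,1]])
m=(q[...,2]>.08)&(q[...,2]<.096)&(q[...,0]<-.13)&(q[...,0]>-.2)&(abs(q[...,1])<.08);print('panel',np.percentile(q[m][:,0],[2,5,50]))
E
```

```text
t 11.05 at [ 0.3316 -0.3446  0.1898] head 0.2423 tilt 0.07 F [ 0.2  -0.65 -0.54] w -0.0004 g 0.0
  delta [ 0.4968 -1.0604  0.099 ] yaw 0.0176
57 [ 0.47802334 -0.30429654  0.11144986] [ 0.48520245 -0.29768325  0.11947834]
panel [-0.15499412 -0.15479089 -0.14939568]
```

View pics/s5.png

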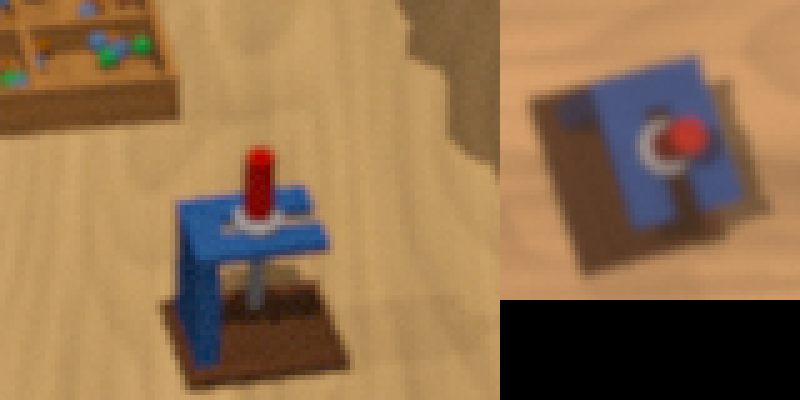

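The pin is parked upright, with its collar on the fork and its shank below the plate: handle at (260,185), shank at (256,285). The drawer is still 60 mm open. Next I bring the shut fingers in front of the drawer handle.

```bash
python3 -c "
from h import *
to(.4438,.0018,.16,.2285)"
```

```text
t 11.15 at [ 0.3332 -0.3442  0.1895] head 0.2453 tilt 0.06 F [ 1.18 -0.64  0.57] w 0.0004 g 0.0
  delta [ 0.6377 -1.0294  0.0981] yaw 0.0214
```

{"fn": "jog_arm", "kwargs": {"deltas": [{"fingers": 0,"delta_pos": [0.62,-1.0,0.1],"yaw": 0.021},{"fingers": 0,"delta_pos": [0.62,-1.0,0.1],"yaw": 0.021},{"fingers": 0,"delta_pos": [0.62,-1.0,0.1],"yaw": 0.021},{"fingers": 0,"delta_pos": [0.62,-1.0,0.1],"yaw": 0.021},{"fingers": 0,"delta_pos": [0.62,-1.0,0.1],"yaw": 0.021},{"fingers": 0,"delta_pos": [0.62,-1.0,0.1],"yaw": 0.021},{"fingers": 0,"delta_pos": [0.62,-1.0,0.1],"yaw": 0.021},{"fingers": 0,"delta_pos": [0.62,-1.0,0.1],"yaw": 0.021},{"fingers": 0,"delta_pos": [0.62,-1.0,0.1],"yaw": 0.021},{"fingers": 0,"delta_pos": [0.62,-1.0,0.1],"yaw": 0.021},{"fingers": 0,"delta_pos": [0.62,-1.0,0.1],"yaw": 0.021}]}}

```text
clock: 12.25
eef_pos: [0.4399, -0.0089, 0.1593]
tool_rot: [0.994, 0.113, -0.0, 0.0]
ft_force: [0.1, 0.6, -0.3]
grip_width: 0.0003
grasp_force: 0.0
```

```bash
python3 -c "
from h import *
to(.4438,.0018,.055,.2285)"
```

```text
t 12.25 at [ 0.4399 -0.0089  0.1593] head 0.2267 tilt 0.02 F [ 0.14  0.64 -0.26] w 0.0003 g 0.0
  delta [ 0.0207 -0.0319  0.3475] yaw -0.0023
```

{"fn": "jog_arm", "kwargs": {"deltas": [{"fingers": 0,"delta_pos": [0.005,-0.03,0.15],"yaw": -0.002},{"fingers": 0,"delta_pos": [0.005,-0.03,0.25],"yaw": -0.002},{"fingers": 0,"delta_pos": [0.005,-0.03,0.347],"yaw": -0.002},{"fingers": 0,"delta_pos": [0.005,-0.03,0.347],"yaw": -0.002},{"fingers": 0,"delta_pos": [0.005,-0.03,0.347],"yaw": -0.002},{"fingers": 0,"delta_pos": [0.005,-0.03,0.347],"yaw": -0.002}]}}

```text
clock: 12.85
eef_pos: [0.4409, 0.0005, 0.0568]
tool_rot: [0.993, 0.114, 0.002, 0.0]
ft_force: [0.6, -0.0, 0.5]
grip_width: 0.0001
grasp_force: 0.0
```

```bash
cat >> h.py <<'E'
C0=np.array([.6662,.0433,0]);cs,sn=np.cos(.2285),np.sin(.2285);RC=np.array([[cs,-sn,0],[sn,cs,0],[0,0,1]])
w2c=lambda p:(np.asarray(p)-C0)@RC
c2w=lambda p:RC@np.asarray(p,float)+C0
E
python3 -c "
from h import *
print(w2c(bot.get_obs()['eef_pos'])); to(*c2w([-.150,.010,.055]),.2285)"
```

```text
[-0.22909907  0.00933823  0.05684532]
t 12.85 at [0.4409 0.0005 0.0568] head 0.2285 tilt 0.18 F [ 0.59 -0.05  0.52] w 0.0001 g 0.0
  delta [ 0.2636 -0.0022  0.0069] yaw -0.0
```

{"fn": "jog_arm", "kwargs": {"deltas": [{"fingers": 0,"delta_pos": [0.04,0,0.005],"yaw": 0},{"fingers": 0,"delta_pos": [0.07,0,0.005],"yaw": 0},{"fingers": 0,"delta_pos": [0.1,0,0.005],"yaw": 0},{"fingers": 0,"delta_pos": [0.12,0,0.005],"yaw": 0},{"fingers": 0,"delta_pos": [0.14,0,0.005],"yaw": 0},{"fingers": 0,"delta_pos": [0.16,0,0.005],"yaw": 0},{"fingers": 0,"delta_pos": [0.18,0,0.005],"yaw": 0},{"fingers": 0,"delta_pos": [0.2,0,0.005],"yaw": 0},{"fingers": 0,"delta_pos": [0.22,0,0.005],"yaw": 0},{"fingers": 0,"delta_pos": [0.24,0,0.005],"yaw": 0},{"fingers": 0,"delta_pos": [0.25,0,0.005],"yaw": 0},{"fingers": 0,"delta_pos": [0.25,0,0.005],"yaw": 0}]}}

```text
clock: 14.05
eef_pos: [0.5134, 0.0184, 0.0538]
tool_rot: [0.993, 0.115, 0.001, -0.0]
ft_force: [-0.4, -0.1, 0.5]
grip_width: -0.0
grasp_force: 0.0
```

```bash
cat >> h.py <<'E'
def drawer():
    for n in('top','side'):
        q=w2c(cloud(cam(n))); m=(q[...,2]>.06)&(q[...,2]<.095)&(q[...,0]<-.098)&(q[...,0]>-.2)&(q[...,1]>.045)&(q[...,1]<.085)
        print(n,'panel rim front',m.sum(),np.percentile(q[m][:,0],[5,50]) if m.any() else '')
        q=q[(q[...,2]>.113)&(q[...,1]<-.045)&(q[...,1]>-.08)&(q[...,0]>-.15)&(q[...,0]<0)];print('  flap',len(q),q.mean(0),q.max(0))
E
python3 -c "
from h import *
print(w2c(bot.get_obs()['eef_pos'])); to(*c2w([-.134,.010,.055]),.2285);drawer()"
```

```text
[-0.15446879  0.01039401  0.05381044]
t 14.05 at [0.5134 0.0184 0.0538] head 0.2301 tilt 0.07 F [-0.35 -0.12  0.53] w -0.0 g 0.0
  delta [ 0.0682  0.0014 -0.0039] yaw 0.002
top panel rim front 29 [-0.11202512 -0.10695308]
  flap 21 [-0.08874455 -0.07337725  0.13305208] [-0.07608073 -0.07172686  0.15189699]
side panel rim front 138 [-0.10989558 -0.10377734]
  flap 145 [-0.08418503 -0.05991852  0.13611506] [-0.07151977 -0.04548763  0.15232709]
```

{"fn": "jog_arm", "kwargs": {"deltas": [{"fingers": 0,"delta_pos": [0.01,0,0],"yaw": 0},{"fingers": 0,"delta_pos": [0.02,0,0],"yaw": 0},{"fingers": 0,"delta_pos": [0.03,0,0],"yaw": 0},{"fingers": 0,"delta_pos": [0.04,0,0],"yaw": 0},{"fingers": 0,"delta_pos": [0.048,0,0],"yaw": 0},{"fingers": 0,"delta_pos": [0.055,0,0],"yaw": 0},{"fingers": 0,"delta_pos": [0.055,0,0],"yaw": 0},{"fingers": 0,"delta_pos": [0.055,0,0],"yaw": 0},{"fingers": 0,"delta_pos": [0.055,0,0],"yaw": 0}]}}

```text
clock: 15.05
eef_pos: [0.5291, 0.0221, 0.0538]
tool_rot: [0.993, 0.115, 0.0, -0.0]
ft_force: [0.1, 0.2, -0.2]
grip_width: 0.0003
grasp_force: 0.1
```

```bash
python3 -c "
from h import *
print(w2c(bot.get_obs()['eef_pos'])); to(*c2w([-.134,.010,.055]),.2285);drawer()"
```

```text
[-0.13835342  0.01046039  0.05376283]
t 15.05 at [0.5291 0.0221 0.0538] head 0.23 tilt 0.06 F [ 0.06  0.2  -0.22] w 0.0003 g 0.1
  delta [ 0.0145  0.0016 -0.0041] yaw 0.002
top panel rim front 0 
  flap 64 [-0.08924933 -0.07102314  0.13224468] [-0.07336825 -0.06495255  0.15506762]
side panel rim front 0 
  flap 149 [-0.08447801 -0.06004224  0.13554075] [-0.07170204 -0.04573386  0.15287647]
```

{"fn": "jog_arm", "kwargs": {"deltas": [{"fingers": 0,"delta_pos": [0.005,0,0],"yaw": 0},{"fingers": 0,"delta_pos": [0.01,0,0],"yaw": 0},{"fingers": 0,"delta_pos": [0.013,0,0],"yaw": 0},{"fingers": 0,"delta_pos": [0.013,0,0],"yaw": 0}]}}

```text
clock: 15.55
eef_pos: [0.53, 0.0224, 0.0535]
tool_rot: [0.993, 0.115, -0.002, 0.0]
ft_force: [-5.9, -2.0, 4.8]
grip_width: 0.0001
grasp_force: 3.5
```

```bash
python3 -c "
from h import *
print(w2c(bot.get_obs()['eef_pos'])); to(*c2w([-.22,.010,.055]),.2285)"
```

```text
[-0.13742782  0.01050409  0.05348572]
t 15.55 at [0.53   0.0224 0.0535] head 0.2296 tilt 0.28 F [-5.88 -2.01  4.76] w 0.0001 g 3.5
  delta [-0.2753  0.0014 -0.0037] yaw 0.0015
```

The tool pressed against a hard stop with about 6 N and the panel is flush, so the drawer is home. I back off, go up, and come round behind the flap.

{"fn": "jog_arm", "kwargs": {"deltas": [{"fingers": 0,"delta_pos": [-0.05,0,0],"yaw": 0},{"fingers": 0,"delta_pos": [-0.15,0,0],"yaw": 0},{"fingers": 0,"delta_pos": [-0.2,0,-0.1],"yaw": 0},{"fingers": 0,"delta_pos": [-0.2,0,-0.25],"yaw": 0},{"fingers": 0,"delta_pos": [-0.2,0,-0.4],"yaw": 0},{"fingers": 0,"delta_pos": [-0.2,0.05,-0.5],"yaw": 0},{"fingers": 0,"delta_pos": [-0.1,0.15,-0.52],"yaw": 0},{"fingers": 0,"delta_pos": [0.05,0.24,-0.52],"yaw": 0},{"fingers": 0,"delta_pos": [0.2,0.24,-0.52],"yaw": 0},{"fingers": 0,"delta_pos": [0.33,0.24,-0.52],"yaw": 0},{"fingers": 0,"delta_pos": [0.33,0.24,-0.52],"yaw": 0},{"fingers": 0,"delta_pos": [0.33,0.24,-0.52],"yaw": 0}]}}

```text
clock: 16.75
eef_pos: [0.6454, -0.0243, 0.2081]
tool_rot: [0.993, 0.115, -0.001, -0.0]
ft_force: [-0.0, -0.1, -0.5]
grip_width: -0.0
grasp_force: 0.0
```

```bash
python3 -c "
from h import *
drawer();print(w2c(bot.get_obs()['eef_pos'])); to(*c2w([-.04,-.062,.125]),.2285)"
```

```text
top panel rim front 0 
  flap 3313 [-0.07896884 -0.06212034  0.65753337] [-1.35082995e-04 -4.50085702e-02  6.71054637e-01]
side panel rim front 0 
  flap 1061 [-0.0485314  -0.05356815  0.35416707] [-2.14798597e-05 -4.50269992e-02  5.47048945e-01]
[-0.03670074 -0.06126071  0.20985247]
t 16.85 at [ 0.6443 -0.0247  0.2099] head 0.2299 tilt 0.03 F [-0.19  0.36  0.1 ] w -0.0002 g 0.0
  delta [-0.0109  0.0025  0.2828] yaw 0.0018
```

{"fn": "jog_arm", "kwargs": {"deltas": [{"fingers": 0,"delta_pos": [-0.01,0.002,0.1],"yaw": 0},{"fingers": 0,"delta_pos": [-0.01,0.002,0.2],"yaw": 0},{"fingers": 0,"delta_pos": [-0.01,0.002,0.28],"yaw": 0},{"fingers": 0,"delta_pos": [-0.01,0.002,0.28],"yaw": 0},{"fingers": 0,"delta_pos": [-0.01,0.002,0.28],"yaw": 0},{"fingers": 0,"delta_pos": [-0.01,0.002,0.28],"yaw": 0}]}}

```text
clock: 17.45
eef_pos: [0.6433, -0.0261, 0.1285]
tool_rot: [0.993, 0.115, 0.002, 0.0]
ft_force: [-1.5, 0.6, -0.1]
grip_width: -0.0001
grasp_force: 0.0
```

```bash
python3 -c "
from h import *
print(w2c(bot.get_obs()['eef_pos'])); to(*c2w([-.1,-.062,.125]),.2285)"
```

```text
[-0.03796837 -0.0623744   0.1285019 ]
t 17.45 at [ 0.6433 -0.0261  0.1285] head 0.2298 tilt 0.24 F [-1.54  0.65 -0.13] w -0.0001 g 0.0
  delta [-0.2068 -0.0015  0.0108] yaw 0.0017
```

{"fn": "jog_arm", "kwargs": {"deltas": [{"fingers": 0,"delta_pos": [-0.04,0,0],"yaw": 0},{"fingers": 0,"delta_pos": [-0.08,0,0],"yaw": 0},{"fingers": 0,"delta_pos": [-0.11,0,0],"yaw": 0},{"fingers": 0,"delta_pos": [-0.14,0,0],"yaw": 0},{"fingers": 0,"delta_pos": [-0.17,0,0],"yaw": 0},{"fingers": 0,"delta_pos": [-0.2,0,0],"yaw": 0},{"fingers": 0,"delta_pos": [-0.22,0,0],"yaw": 0},{"fingers": 0,"delta_pos": [-0.22,0,0],"yaw": 0},{"fingers": 0,"delta_pos": [-0.22,0,0],"yaw": 0},{"fingers": 0,"delta_pos": [-0.22,0,0],"yaw": 0}]}}

```text
clock: 18.45
eef_pos: [0.5784, -0.0409, 0.1257]
tool_rot: [0.993, 0.115, 0.0, -0.0]
ft_force: [0.2, -0.0, 0.2]
grip_width: -0.0002
grasp_force: 0.0
```

{"fn": "jog_arm", "kwargs": {"deltas": [{"fingers": 0,"delta_pos": [0,0,-0.1],"yaw": 0},{"fingers": 0,"delta_pos": [0,0.05,-0.25],"yaw": 0},{"fingers": 0,"delta_pos": [-0.15,0.2,-0.35],"yaw": 0},{"fingers": 0,"delta_pos": [-0.3,0.3,-0.4],"yaw": 0},{"fingers": 0,"delta_pos": [-0.45,0.4,-0.4],"yaw": 0},{"fingers": 0,"delta_pos": [-0.6,0.5,-0.4],"yaw": 0},{"fingers": 0,"delta_pos": [-0.6,0.65,-0.4],"yaw": 0},{"fingers": 0,"delta_pos": [-0.6,0.8,-0.4],"yaw": 0},{"fingers": 0,"delta_pos": [-0.6,0.8,-0.4],"yaw": 0},{"fingers": 0,"delta_pos": [-0.6,0.8,-0.4],"yaw": 0},{"fingers": 0,"delta_pos": [-0.6,0.8,-0.4],"yaw": 0}]}}

```text
clock: 19.55
eef_pos: [0.4576, -0.3149, 0.2452]
tool_rot: [0.993, 0.115, -0.0, -0.001]
ft_force: [-0.1, 1.1, -0.1]
grip_width: 0.0
grasp_force: 0.0
```

```bash
python3 - <<'E'
from h import *
c=cam('side');t=cam('top')
C=np.zeros((500,800,3),np.uint8);C[:,:500]=cv2.resize(c['image'][150:350,200:400],(500,500),interpolation=3);C[:300,500:]=cv2.resize(t['image'][210:310,250:350],(300,300),interpolation=3)
cv2.imwrite('pics/end.png',C[...,::-1])
for d in(t,c):
    q=w2c(cloud(d));W=cloud(d);h=cv2.cvtColor(d['image'],cv2.COLOR_RGB2HSV).astype(int)
    m=(abs(q[...,1]+.062)<.02)&(q[...,0]<-.097)&(q[...,0]>-.15)&(q[...,2]>.04)&(q[...,2]<.3);print('flap',m.sum(),q[m].min(0) if m.any() else '',q[m].max(0) if m.any() else '')
    X,Y,Z=W[...,0],W[...,1],W[...,2]
    red=((h[...,0]<8)|(h[...,0]>172))&(h[...,1]>120)&(Y<-.25)&(Y>-.36)&(X>.42)&(X<.55)&(Z>.08);print('pin',red.sum(),W[red].mean(0) if red.any() else '')
drawer();to(0,0,0,0)
E
```

```text
flap 111 [-0.10706176 -0.07744349  0.06176197] [-0.0970767  -0.04595427  0.11832394]
pin 58 [ 0.47791164 -0.30448836  0.11122363]
flap 77 [-0.10516539 -0.08063723  0.06230046] [-0.0970835  -0.04702372  0.11443593]
pin 75 [ 0.47817454 -0.30282348  0.11028827]
top panel rim front 0 
  flap 25 [-0.09961375 -0.06192956  0.11445551] [-0.09589113 -0.04634435  0.11783328]
side panel rim front 0 
  flap 7 [-0.09807683 -0.06362538  0.11401255] [-0.09463338 -0.05702649  0.11485327]
t 19.75 at [ 0.4579 -0.3141  0.2459] head 0.2323 tilt 0.02 F [ 0.15  0.85 -0.54] w -0.0003 g 0.0
  delta [-1.2443 -1.37    0.82  ] yaw 0.2958
```

View pics/end.png

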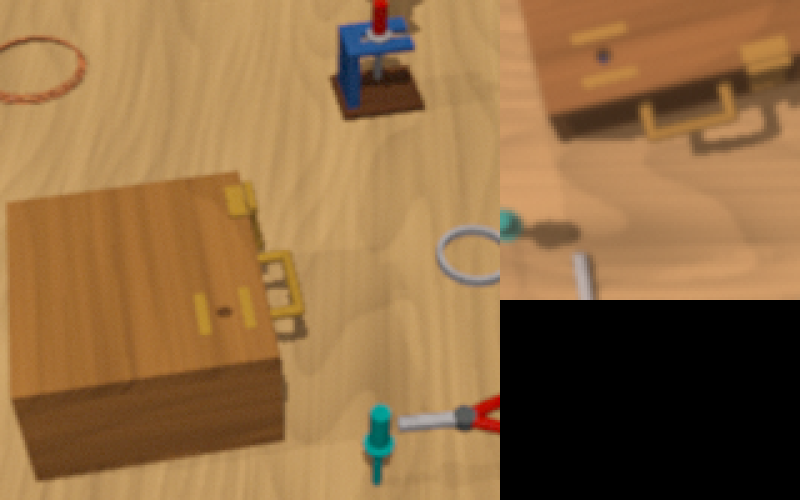

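The final view shows the drawer shut and the flap hanging down in front of the panel at (258,230), spanning about z 0.06 to 0.115. The pin is upright in the rest at (378,30), the bystanders are where they were, and the arm is clear.

```bash
python3 -c "
from workcell import bot
print(bot.job_done())"
```

```text
the job is handed in; nothing more can be done
None
```

The job is handed in (no verdict was returned): the pin is parked upright in the notch, the drawer is fully home, the flap hangs down in front of it, and the jar, pliers and bangle were not touched.

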